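# Put up the jar ledge on the slotted rack

## Robot

A 7-joint arm with a two-finger parallel gripper is mounted at the origin on a cart in front of the work surface, level with it; the furniture and walls round the work are solid. World frame = base frame: x ahead of the robot, y to its left, z up, the work surface at z = 0. Lengths are in m, angles in rad, forces in N, time in s.
With the tool pointing down it reaches from about 0.4 to 0.85 m from the base axis. Payload 10.4 kg.
Tool frame: the origin (TCP) lies at the centre of the arm's flange, where the gripper is bolted on; the fingertips stand 182 mm ahead of it and the grasp point (between the pads) lies r.grasp_offset ahead of it (r.grasp_offset is the distance from the TCP to the grasp point, in m); z points along the fingers, y is the line along which they close (so a half turn about z gives the same grasp; the last joint's range is limited). The gripper opens to 87 mm and grips with 3 to 60 N. Pads are 19 mm wide; open, the fingers measure 117 mm over their backs; the gripper's body (75 mm by 190 mm) begins 51 mm behind the grasp point.
Start: joints at [-1.352, 0.332, -0.065, 1.46, 0.022, 1.35, -0.088], TCP at [0.15, 0.607, 0.405] pointing down, gripper open.
Joint ranges: [-2.6, 2.6], [-0.5, 2.12], [-1.47, 1.34], [0.16, 2.42], [-1.27, 4.41], [0.06, 2.06], [-2.6, 2.6]. Speed limits (rad/s): [2.22, 2.22, 2.79, 2.79, 3.14, 3.14, 3.14].

## Interface

Orientations are given as a unit quaternion [x, y, z, w].
In Python, from bench import status, vision, job, spotter, r gives the robot as it stands. The module is installed in compiled form; this text tells all that it offers.
- The arm moves only by the tool play_rows, never from a script. Its argument "series" is a list of rows, each a list of 6 numbers: the shift along the tool's x, y, z each as a share of 150 mm, from -1 to 1, then the turn, a rotation vector about the tool's x, y, z each as a share of 30 degrees, from -1 to 1. In form: [[x, y, z, ax, ay, az], ...]. A call has 1 to 5 rows; each row is the pose to reach, as a shift and turn from the pose commanded when the call began, along the tool's axes at that moment; what a row does not reach only later rows make up. A row lasts 1/10 s, in which the tool goes at most 50 mm and 8.59 degrees, less where a joint would pass 70% of its speed; a pose out of reach is approached as far as the arm can. A call with a number of a shift or a turn outside -1 to 1 is refused whole. A call with a gripper value outside its range is refused whole. "fingers" is the opening, from -1 (shut) to 1 (fully open), set as the call begins (left out, the last holds). The fingers move at their own pace and stop on an object; "squeeze" is the grip in N (left out, the last holds). Time passes only in rows, so rows that repeat a pose let the fingers close. It gives the time, the measured TCP pose, the force, the opening and the grip force at its end, in the units of the state.
- status.read_state(): the state, without advancing time (a new reading comes with each control period).
- vision.camera(name): name is "scene" or "top" or "wrist"; returns the picture (420x560x3 uint8, blue, green, red); there is no depth.
- vision.calibration(name): a dict with "fx", "fy", "cx", "cy" (pixels), "rvec" (rotation vector, rad) and "tvec" (3), from world to camera coordinates, as OpenCV has them; the wrist camera has in their place "T_tool_cam" (4x4, takes a point from camera to tool coordinates, whose origin is the TCP and whose axes are the flange's). Camera axes: x right, y down, z forward; pixel columns grow to the right and rows downward; lengths in m; the calibration is good to about 2 mm. A picture is of the moment at which its call begins: read the wrist's pose just before it. calibration takes no time and is no camera call.
- job.close_job(): hands the job in; it is judged then, once.
Trained networks look in the newest picture that a camera, given by its name, has taken for a name from the list of things; names that differ only in an ending like _2 or _b are one class to them, and where a whole thing is asked for, a point or a joint stands for the part that bears it (a point fixed in the world has none). Each returns a list of dicts, best first, with "conf" (0 to 1); they miss things now and then, are a little off and sometimes report something else, mostly with a low value. They report only what shows in the picture. A call takes as long as a camera call.
- spotter.boxes_of(camera, name): "point" ([x, y, z] in m, in world coordinates, good to about 4 mm: the middle of the surface that is visible of it).
- spotter.regions_of(camera, name): "pixels" (420x560 bool, what is visible of it).
The state is a dict: "time": time; "joint_positions": joint angles; "joint_vel": joint speeds; "joint_torque": joint torques, N m; "ee_pos": TCP position; "eef_rot": TCP orientation; "ft_force": force on the tool from outside, world axes, zero at the start; "torque": the same for the moment, N m; "width": finger opening in m; "grip_force": force on a finger pad.
Only numpy, scipy, OpenCV 4.12 (cv2) and the standard library are available. Lean on these libraries where they do the work, as an engineer would, in place of code of your own. Each camera call takes 0.05 s, during which the arm holds its last target. There are 200 camera calls.

## Task

Put up the jar ledge: hook the loose wooden bracket's steel claws into the slots of the bare upright, level with the bracket already on the other upright, and press it down until it locks fully home. Then lay the oak board flat across the two brackets, behind their front stops and about centred, and let go. Do not disturb the cups and jars around.

Things in the scene. Friction and masses are not known exactly. Their poses are not given: they have to be found in the camera images.
- rack: Fixed counter rack: brown wooden base 100 x 270 x 12 mm (x, y, z) carrying two black steel uprights, centre lines 160 mm apart. Origin: on the worktop midway between the uprights, in the plane of their front faces (base spans x -60 to +40 mm). x points away from the robot to the rack's back, y left along the rack, z up. Which upright is bare varies.
- bare_upright: The bare slotted upright: steel channel 30 mm wide, 32 deep, 208 high plus 4 mm cap. Origin: foot of its front face, centre line, 12 mm above the worktop. Rack's axes: x into the channel, front plate x 0 to 4 mm. Six slots 9 mm wide (y), 20 mm high, one above another, lower edges at z = 40, 68, 96, 124, 152, 180 mm. Open behind the plate but for a sprung strip.
- third_slot (a point): Middle of the lower edge of the bare upright's third slot from below, on the front face. The lower claw goes in here, the upper claw in the fifth slot. Seated, the necks stand on the slots' lower edges and the bracket's underside is 12 mm below this point.
- spring_strip (a joint): How far the sprung strip in the bare upright is pushed back (m, 0 at rest, up to 0.005). It has a rib behind each slot's lower edge. A lowered bracket meets the rib with its nose 8 to 10 mm above the seat and hangs there, hooked but not locked, by its own weight; a further push of 5 to 15 N takes it over the rib's crest, 4 mm above the seat, and down home, where the rib holds it.
- fitted_upright: The other upright, the same channel as the bare one with the same origin and axes, already carrying its bracket.
- fitted_bracket_ref (a point): The twin bracket, fixed and locked in the other upright. Point: its origin, as defined for bracket; rack's axes. The loose bracket belongs at exactly this height.
- bracket: Loose oak bracket, about 0.22 kg, 18 mm thick (y), 78 mm high, standing on its underside (x 0 to -50 mm). Origin: bottom of its back plane, mid-thickness; arm to -x, claws to +x, z up. Front edge slopes up and forward to the arm (z 56 to 78, x to -82 mm). A stop, x -74 to -82, rises 6 mm above the arm. Centre of mass near x -33, z 45 mm.
- bracket_grip (a point): On the flat top of the loose bracket's arm, 36 mm in front of its back plane, mid-thickness, 78 mm above the underside. Grip the arm here from above across its 18 mm thickness.
- lower_claw (a point): Lower tip of the lower claw's tooth (bracket x 7.5, z 2 mm). Claws, 5 mm thick (y), 16 high: z 2-18 and 58-74. Neck (top 6 mm) runs from the back to x 9.5; tooth, x 5.5-9.5, hangs 10 mm below it. Lower tooth: round nose behind, to x 12.5. They enter the slots, 2 mm spare all round, with the bracket 12 mm above its seat; push in till the back meets the face, then lower. 1.5 mm play in x.
- board: Loose oak board, 58 x 250 x 15 mm (x, y, z), about 0.2 kg, lying flat. Origin: centre of its underside; y along its length. Its place is the 74 mm between the brackets' front stops and the uprights' faces. Grip it from above across its 58 mm width, at mid-length.
- demitasse_0: Bystander: cream demitasse cup, 65 x 83 x 53 mm, origin centre of its underside.
- demitasse_1: Bystander: blue demitasse cup, 65 x 83 x 53 mm, origin centre of its underside.
- sugar_jar: Bystander: glass jar with a yellow lid, 62 x 63 x 110 mm, origin centre of its underside.
- cinnamon_jar: Bystander: spice jar with a red cap, 44 x 44 x 98 mm, origin centre of its underside.

How it is judged:
On the way:
1. the loose bracket is hooked in the bare upright at the other bracket's height and locked down on its seat, before the board is laid on it (z of bracket in the frame of fitted_bracket_ref between -0.0035 and 0.0035 m and y of bracket in the frame of bare_upright between -0.005 and 0.005 m and x of bracket in the frame of bare_upright between -0.005 and 0.003 m and angle between the z axis of bracket and the z axis of bare_upright, either way round below 0.06 rad and angle between the x axis of bracket and the x axis of bare_upright, either way round below 0.15 rad and contact force between board and bracket below 0.1 N), for 0.3 s.
At the end, for the whole second after the job is handed in: Bracket locked in the bare upright: height within 3.5 mm of the fitted one, centred and back to face within 5 mm, upright (0.06 rad), square (0.15 rad). Board flat (0.05 rad) on both brackets, clear of the stops, parallel to the rack (0.08 rad), centred within 30 mm. All at rest (z of bracket in the frame of fitted_bracket_ref between -0.0035 and 0.0035 m and y of bracket in the frame of bare_upright between -0.005 and 0.005 m and x of bracket in the frame of bare_upright between -0.005 and 0.003 m and angle between the z axis of bracket and the z axis of bare_upright, either way round below 0.06 rad and angle between the x axis of bracket and the x axis of bare_upright, either way round below 0.15 rad and z of board in the frame of fitted_bracket_ref between 0.073 and 0.083 m and y of board in the frame of rack between -0.03 and 0.03 m and x of board in the frame of fitted_bracket_ref between -0.047 and -0.026 m and angle between the y axis of board and the y axis of rack, either way round below 0.08 rad and angle between board's own z axis and vertical below 0.05 rad and contact force between board and bracket above 0.2 N and contact force between board and fitted_upright above 0.2 N and linear speed of each of bracket, board below 0.02 m/s); the robot touches nothing.
It fails at once if a cup or jar is moved by more than 30 mm or tipped (distance of any of demitasse_0, demitasse_1, sugar_jar, cinnamon_jar from where it was at the start of the episode above 0.03 m or angle between any of demitasse_0, demitasse_1, sugar_jar, cinnamon_jar's own z axis and vertical above 0.4 rad).
It also fails if it takes over 70 s, if anything falls off the work surface, if the arm or the gripper's body presses on something with over 40 N, if the wrist force passes 120 N, or if a joint passes its speed limit or range.

## Working session

There is one attempt and no reset: what is moved stays moved. The work goes in short steps, Python scripts to look and compute and a tool call to move; the robot and the scene stay as the last step left them, time stands still between calls to the robot, and variables do not carry over. Pictures are saved under pics/ and viewed, at most 10 in all, crops included, and the job is handed in when it is done.

Besides the shell and the picture viewer there is one more tool, called as name([rows], argument=value, ...), one row to a line, values as JSON. play_rows: Moves the arm, as the interface text tells. Shift numbers are shares of 150 mm and turn numbers shares of 30 degrees, none past 1 either way. Its arguments: {"type":"object","properties":{"series":{"type":"array","items":{"type":"array","items":{"type":"number"}}},"fingers":{"type":"number"},"squeeze":{"type":"number"}},"required":["series"]}

```bash
mkdir -p pics; cat > h.py <<'E'
import numpy as np, cv2
from scipy.spatial.transform import Rotation as R
from bench import status, vision, job, spotter, r
def cal(n):
    c=vision.calibration(n); K=np.array([[c['fx'],0,c['cx']],[0,c['fy'],c['cy']],[0,0,1.]])
    if 'rvec' in c: return K,R.from_rotvec(np.ravel(c['rvec'])).as_matrix(),np.ravel(c['tvec'])
    s=status.read_state(); T=np.eye(4); T[:3,:3]=R.from_quat(s['eef_rot']).as_matrix(); T[:3,3]=s['ee_pos']
    W=np.linalg.inv(T@np.array(c['T_tool_cam'])); return K,W[:3,:3],W[:3,3]
def ray(n,px,z,C=None):  # intersect pixel with plane z
    K,A,t=C or cal(n); d=A.T@np.linalg.inv(K)@[px[0],px[1],1]; o=-A.T@t
    return o+d*(z-o[2])/d[2]
def proj(n,P,C=None):
    K,A,t=C or cal(n); p=(K@(A@np.atleast_2d(P).T+t[:,None])).T
    return p[:,:2]/p[:,2:]
E
python3 - <<'E'
from h import *
np.set_printoptions(precision=4,suppress=True)
s=status.read_state(); print(s, r.grasp_offset)
for n in ['scene','top']:
    C=cal(n); print(n,'cam at',-C[1].T@C[2],'fwd',C[1][2], C[0][0,0]); cv2.imwrite(f'pics/{n}0.png',vision.camera(n))
    for o in ['rack','bare_upright','fitted_upright','bracket','bracket_grip','board','third_slot','fitted_bracket_ref','demitasse_0','demitasse_1','sugar_jar','cinnamon_jar']:
        b=spotter.boxes_of(n,o); print(n,o,[(np.round(x['point'],3).tolist(),round(x['conf'],2)) for x in b[:3]])
print(status.read_state()['time'])
E
```

```text
{'time': 0.0, 'joint_positions': array([-1.3516,  0.3329, -0.0647,  1.461 ,  0.0216,  1.3499, -0.0885]), 'joint_vel': array([ 0.0008,  0.001 , -0.    , -0.0009, -0.0008, -0.0002,  0.0003]), 'joint_torque': array([  0.0004, -62.3263,   0.0249, -38.9888,  -0.0612,   0.0399,
         0.0001]), 'ee_pos': array([0.1496, 0.6067, 0.404 ]), 'eef_rot': array([ 0.1206,  0.9927, -0.0007, -0.0001]), 'ft_force': array([0.5215, 0.3005, 0.0283]), 'torque': array([-0.0368,  0.0105, -0.0108]), 'grip_force': 0.0, 'width': 0.08704323344237481} 0.1635
scene cam at [-0.3987 -0.6513  1.2519] fwd [ 0.572   0.4058 -0.7129] 514.8621063108682
scene rack [([0.604, -0.014, 0.008], 0.63), ([0.428, -0.305, 0.074], 0.57)]
scene bare_upright [([0.628, 0.068, 0.128], 0.75)]
scene fitted_upright [([0.631, -0.095, 0.155], 0.87), ([0.424, 0.217, 0.012], 0.17)]
scene bracket [([0.423, -0.302, 0.066], 0.77)]
scene bracket_grip [([0.427, -0.305, 0.069], 0.68)]
scene board [([0.427, 0.217, 0.015], 0.96), ([0.63, -0.095, 0.153], 0.61)]
scene third_slot [([0.624, 0.066, 0.129], 0.6)]
scene fitted_bracket_ref [([0.583, -0.097
[... 454 characters left out ...]
], 0.64)]
top bare_upright [([0.622, 0.075, 0.161], 0.59)]
top fitted_upright [([0.631, -0.079, 0.177], 0.82)]
top bracket [([0.43, -0.296, 0.073], 0.91)]
top bracket_grip [([0.429, -0.292, 0.078], 0.7)]
top board [([0.434, 0.236, 0.014], 0.75)]
top third_slot [([0.626, 0.076, 0.159], 0.78)]
top fitted_bracket_ref [([0.625, 0.077, 0.158], 0.72), ([0.589, -0.085, 0.171], 0.63), ([0.428, -0.295, 0.074], 0.44)]
top demitasse_0 [([0.602, -0.263, 0.023], 0.88)]
top demitasse_1 [([0.602, -0.263, 0.023], 0.88)]
top sugar_jar [([0.566, 0.355, 0.109], 0.57), ([0.43, 0.233, 0.015], 0.57), ([0.611, 0.002, 0.016], 0.37)]
top cinnamon_jar [([0.63, 0.302, 0.093], 0.94), ([0.605, -0.262, 0.022], 0.43)]
1.3
```

View pics/scene0.png

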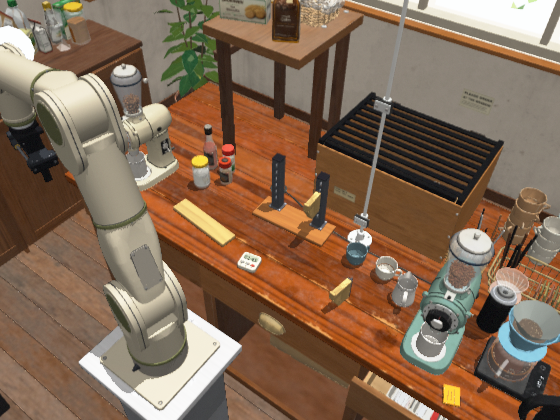

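View pics/top0.png

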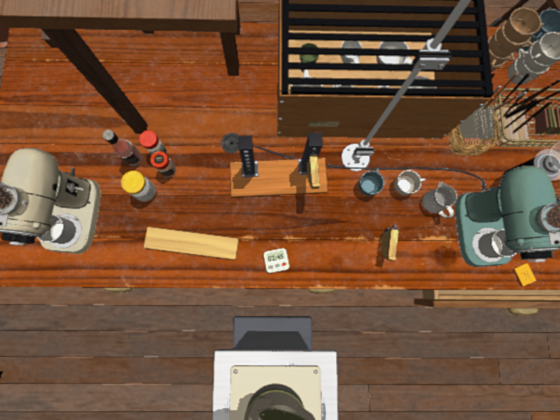

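Scene picture: the bare upright is at (277,182) and the fitted one at (322,200). The bracket is at (341,292), the board at (203,222) and the cups at (357,253) and (386,268). In the top picture a lamp base stands near (355,157). Next I'll measure from the masks and go over with the wrist camera.

```bash
cat >> h.py <<'E'
def go(p,yaw=0.,s=None):
    """print shares for TCP world pos p, tool down with tool y at angle yaw from world +y"""
    s=s or status.read_state(); A=R.from_quat(s['eef_rot'])
    T=R.from_euler('z',yaw)*R.from_quat([0,1,0,0])
    d=A.inv().apply(np.array(p)-s['ee_pos'])/.15; w=(A.inv()*T).as_rotvec()/np.radians(30)
    print('row',np.round(d,3).tolist(),np.round(w,3).tolist(),'t',round(s['time'],2))
E
python3 - <<'E'
from h import *
np.set_printoptions(precision=4,suppress=True)
print(np.array(vision.calibration('wrist')['T_tool_cam']),cal('wrist')[0])
go([0.27,0.48,0.45]); 
vision.camera('top'); C=cal('top')
for o,z in [('board',.015),('bracket',.078),('bare_upright',.224),('fitted_upright',.224),('rack',.012)]:
    g=spotter.regions_of('top',o)
    for q in g[:1]:
        m=q['pixels'].astype(np.uint8); c,_=cv2.findContours(m,0,2); c=max(c,key=cv2.contourArea)
        b=cv2.boxPoints(cv2.minAreaRect(c)); print(o,q['conf'],m.sum(),[np.round(ray('top',p,z,C),3)[:2].tolist() for p in b])
E
```

```text
[[-0.0002 -0.97   -0.2432  0.0663]
 [ 1.      0.     -0.0008 -0.0007]
 [ 0.0008 -0.2432  0.97    0.0194]
 [ 0.      0.      0.      1.    ]] [[354.4567   0.     277.375 ]
 [  0.     354.4567 206.826 ]
 [  0.       0.       1.    ]]
row [-0.981, -0.629, -0.301] [0.0, 0.0, -0.462] t 1.3
board 0.76 2048 [[0.413, 0.357], [0.476, 0.353], [0.444, 0.102], [0.382, 0.109]]
bracket 0.64 481 [[0.388, -0.256], [0.474, -0.269], [0.469, -0.314], [0.384, -0.3]]
bare_upright 0.9 640 [[0.651, 0.096], [0.657, 0.058], [0.559, 0.043], [0.554, 0.081]]
fitted_upright 0.7 875 [[0.535, -0.039], [0.667, -0.049], [0.664, -0.101], [0.532, -0.09]]
rack 0.67 2713 [[0.66, 0.136], [0.677, -0.139], [0.571, -0.141], [0.555, 0.128]]
```

play_rows([
  [-0.33,-0.21,-0.1,0,0,-0.15],
  [-0.65,-0.42,-0.2,0,0,-0.3],
  [-0.98,-0.63,-0.3,0,0,-0.46],
])

```text
time: 1.9
ee_pos: [0.2503, 0.4999, 0.4425]
eef_rot: [-0.001, 1.0, 0.0, 0.0]
ft_force: [0.5, 0.4, -0.1]
width: 0.0871
grip_force: 0.0
```

play_rows([
  [-0.3,-0.32,-0.1,0,0,0],
  [-0.6,-0.63,-0.2,0,0,0],
  [-0.95,-0.95,-0.2,0,0,0],
])

```text
time: 2.2
ee_pos: [0.3535, 0.3944, 0.4698]
eef_rot: [0.0, 1.0, 0.001, 0.001]
ft_force: [1.0, 0.3, 0.4]
width: 0.087
grip_force: 0.0
```

play_rows([
  [-0.15,-0.33,0,0,0,0],
  [-0.3,-0.66,0,0,0,0],
  [-0.42,-0.99,0,0,0,0],
])

```text
time: 2.5
ee_pos: [0.4121, 0.2561, 0.4683]
eef_rot: [0.001, 1.0, 0.0, 0.0]
ft_force: [-0.0, 0.4, 0.8]
width: 0.0872
grip_force: 0.0
```

play_rows([
  [-0.1,-0.3,0,0,0,0],
  [-0.1,-0.6,0,0,0,0],
  [-0.1,-0.9,0,0,0,0],
  [-0.1,-0.9,0,0,0,0],
  [-0.1,-0.9,0,0,0,0],
])

```text
time: 3.0
ee_pos: [0.4262, 0.1223, 0.4686]
eef_rot: [0.001, 1.0, 0.001, 0.0]
ft_force: [-0.3, 0.6, -0.5]
width: 0.087
grip_force: 0.0
```

play_rows([
  [-0.2,-0.3,0,0,0,0],
  [-0.4,-0.6,0,0,0,0],
  [-0.4,-0.6,0,0,0,0],
  [-0.4,-0.6,0,0,0,0],
])

```text
time: 3.4
ee_pos: [0.4868, 0.033, 0.4679]
eef_rot: [0.001, 1.0, -0.0, -0.0]
ft_force: [-0.1, 0.1, -0.1]
width: 0.087
grip_force: 0.0
```

```bash
python3 - <<'E'
from h import *
np.set_printoptions(precision=4,suppress=True)
C=cal('wrist'); im=vision.camera('wrist'); s=status.read_state(); print(s['ee_pos'],s['eef_rot'])
np.savez('w1.npz',im=im,K=C[0],A=C[1],t=C[2]); cv2.imwrite('pics/w1.png',cv2.resize(im[::-1,::-1],(784,588),interpolation=cv2.INTER_CUBIC))
for o in ['bare_upright','fitted_upright','third_slot','fitted_bracket_ref','board']:
    print(o,[(np.round(x['point'],3).tolist(),round(x['conf'],2)) for x in spotter.boxes_of('wrist',o)[:2]])
E
```

```text
[0.4863 0.0344 0.4678] [ 0.      1.     -0.0001 -0.0004]
bare_upright [([0.626, 0.076, 0.1], 0.75)]
fitted_upright [([0.633, -0.074, 0.095], 0.8)]
third_slot [([0.627, 0.075, 0.096], 0.76)]
fitted_bracket_ref [([0.621, -0.079, 0.127], 0.76)]
board [([0.428, 0.231, 0.014], 0.74)]
```

View pics/w1.png

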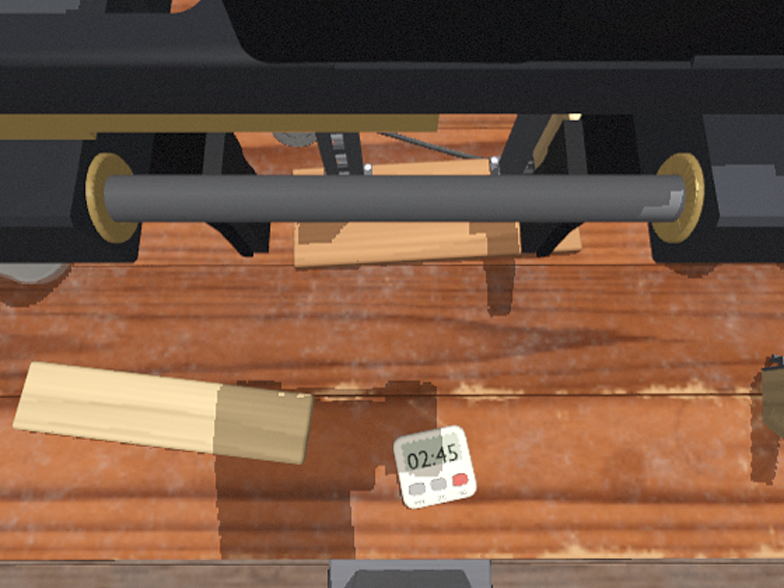

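The wrist picture (turned by 180°) shows the gripper hiding the rack. The board is at (165,410). I need to move further in, so that the uprights show below the gripper.

play_rows([
  [-0.33,0,0,0,0,0],
  [-0.66,0,0,0,0,0],
  [-0.99,0,0,0,0,0],
  [-0.99,0,0,0,0,0],
  [-0.99,0,0,0,0,0],
])

```text
time: 4.2
ee_pos: [0.6354, 0.0339, 0.4663]
eef_rot: [0.0, 1.0, -0.001, -0.001]
ft_force: [-0.3, 0.7, 0.4]
width: 0.0873
grip_force: 0.0
```

```bash
python3 - <<'E'
from h import *
np.set_printoptions(precision=4,suppress=True)
C=cal('wrist'); im=vision.camera('wrist'); s=status.read_state(); print(s['ee_pos'],s['eef_rot'])
np.savez('w2.npz',im=im,K=C[0],A=C[1],t=C[2]); cv2.imwrite('pics/w2.png',cv2.resize(im[::-1,::-1],(784,588),interpolation=cv2.INTER_CUBIC))
E
```

```text
[0.6345 0.0333 0.4679] [ 0.0004  1.     -0.0001 -0.0004]
```

View pics/w2.png

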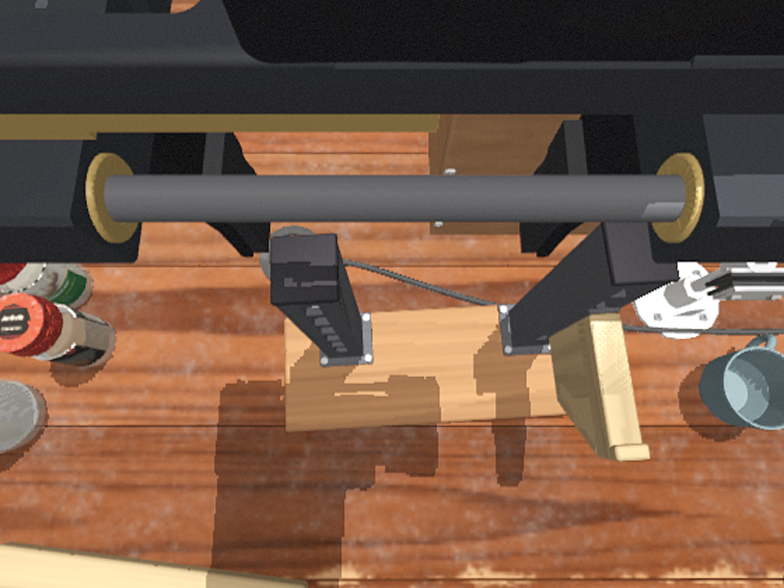

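```bash
python3 - <<'E'
from h import *
np.set_printoptions(precision=4,suppress=True)
d=np.load('w2.npz'); C=(d['K'],d['A'],d['t']); g=lambda x,y,z: ray('',(559-x/1.4,419-y/1.4),z,C)
for n,x,y,z in [('capBL',271,236,.224),('capBR',337,234,.224),('capFL',273,304,.224),('capFR',340,301,.224),('baseFL',287,432,.012),('base front mid',430,424,.012),('baseF right',555,417,.012),('baseBL',285,320,.012),('footL',321,364,.012),('footR',371,361,.012),('fit arm top left-back',592,322,.174),('fit top right back',619,320,.174),('stop FR',648,459,.180),('stop FL',620,459,.18)]:
    print(n,g(x,y,z)[:2])
# zoomed crop for viewing
im=d['im'][::-1,::-1]; cv2.imwrite('pics/w2c.png',cv2.resize(im[150:345,180:480],(780,507),interpolation=cv2.INTER_CUBIC))
E
```

```text
capBL [0.6541 0.0915]
capBR [0.6552 0.0601]
capFL [0.6208 0.0887]
capFR [0.6222 0.0578]
baseFL [0.559 0.123]
base front mid [0.5655 0.0019]
baseF right [ 0.5712 -0.1048]
baseBL [0.6555 0.1297]
footL [0.6163 0.0963]
footR [0.6189 0.0526]
fit arm top left-back [ 0.6221 -0.0782]
fit top right back [ 0.6232 -0.0935]
stop FR [ 0.5493 -0.0977]
stop FL [ 0.5493 -0.0833]
```

View pics/w2c.png

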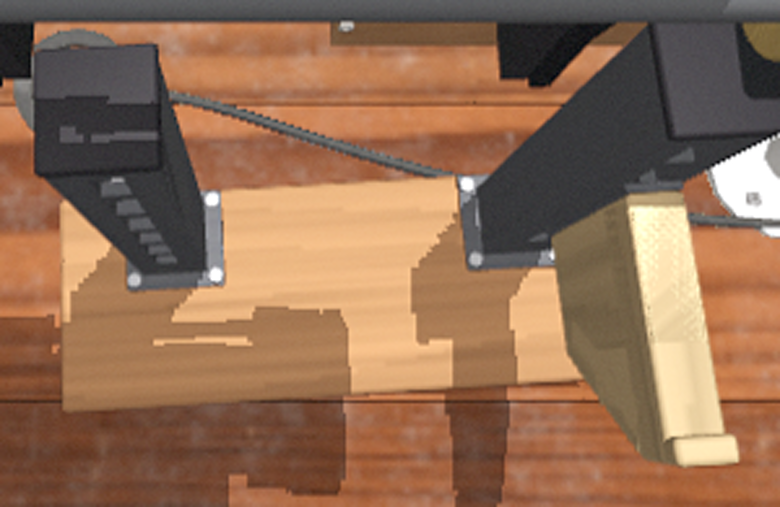

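The enlarged wrist view shows the bare upright's cap front at (36..160,173), the base's front left corner at (62,411) and the fitted bracket at (690,330). That puts the bare front centre near (0.622, 0.073) with a rack yaw of about 0.057. Next is the bracket.

play_rows([
  [0.33,0,0,0,0,0],
  [0.66,-0.1,0,0,0,0],
  [0.95,-0.3,0,0,0,0],
  [1,-0.6,0,0,0,0],
  [1,-0.9,0,0,0,0],
])

```text
time: 4.75
ee_pos: [0.4812, -0.1034, 0.4698]
eef_rot: [-0.001, 1.0, 0.003, 0.002]
ft_force: [0.6, -0.2, 0.8]
width: 0.087
grip_force: 0.0
```

play_rows([
  [0.1,-0.3,0.1,0,0,0],
  [0.2,-0.6,0.2,0,0,0],
  [0.3,-0.9,0.3,0,0,0],
  [0.3,-1,0.3,0,0,0],
])

```text
time: 5.15
ee_pos: [0.4349, -0.2561, 0.4228]
eef_rot: [0.003, 1.0, 0.001, 0.001]
ft_force: [-0.9, -0.0, 0.1]
width: 0.0866
grip_force: 0.0
```

play_rows([
  [0,-0.25,0,0,0,0],
  [0,-0.25,0,0,0,0],
  [0,-0.25,0,0,0,0],
])

```text
time: 5.45
ee_pos: [0.4382, -0.2895, 0.4238]
eef_rot: [0.001, 1.0, 0.001, 0.001]
ft_force: [-0.2, 0.7, 0.1]
width: 0.0873
grip_force: 0.0
```

```bash
python3 - <<'E'
from h import *
np.set_printoptions(precision=4,suppress=True)
C=cal('wrist'); im=vision.camera('wrist'); s=status.read_state(); print(s['ee_pos'],s['eef_rot'])
np.savez('w3.npz',im=im,K=C[0],A=C[1],t=C[2]); im=im[::-1,::-1]
q=spotter.regions_of('wrist','bracket')[0]; m=q['pixels'][::-1,::-1]; ys,xs=np.where(m); print(q['conf'],xs.min(),xs.max(),ys.min(),ys.max())
x0=max(0,int(xs.mean())-75);y0=max(0,int(ys.mean())-75); print(x0,y0)
cv2.imwrite('pics/w3.png',cv2.resize(im[y0:y0+150,x0:x0+200],(800,600),interpolation=cv2.INTER_CUBIC))
E
```

```text
[ 0.4387 -0.2887  0.4236] [0.0003 1.     0.001  0.001 ]
0.76 276 307 193 289
216 168
```

View pics/w3.png

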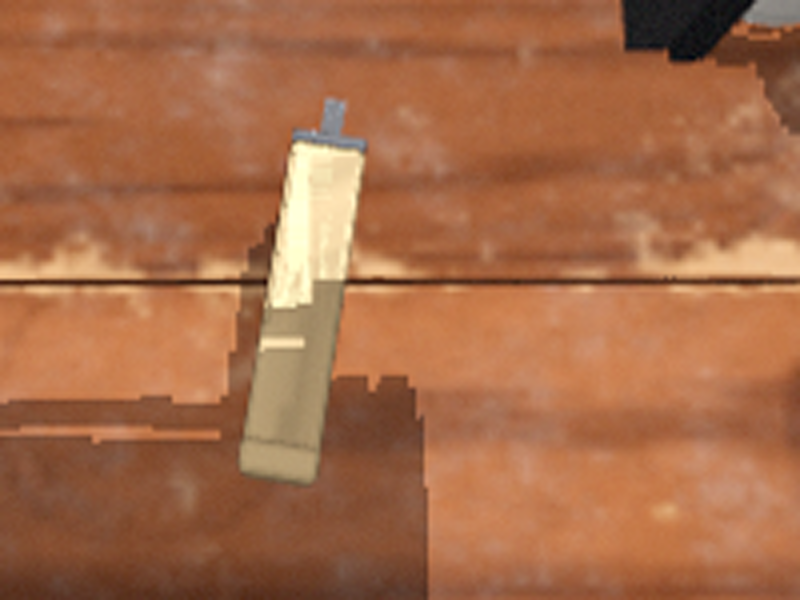

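The crop shows the bracket with its claws pointing to +x. The middle of the back edge is at (330,135) and the middle of the stop's front is at (279,480).

```bash
python3 - <<'E'
from h import *
np.set_printoptions(precision=4,suppress=True)
d=np.load('w3.npz'); C=(d['K'],d['A'],d['t']); g=lambda x,y,z: ray('',(559-x/4-216,419-y/4-168),z,C)
b=[g(292,131,.078),g(367,140,.078)]; f=[g(240,472,.084),g(318,483,.084)]; c=g(335,99,.074)
print(b,f,c); B=(b[0]+b[1])/2;F=(f[0]+f[1])/2; v=(B-F)[:2]; yaw=np.arctan2(v[1],v[0]); print('len',np.hypot(*v),'yaw',yaw)
u=np.r_[np.cos(yaw),np.sin(yaw),0]
Gm=(B+F)/2*0+F+u*(.082-.040); G=B-u*.040; print('grip',G,Gm); G=(G+Gm)/2
yaw_e=np.arctan2((b[0]-b[1])[0],-(b[0]-b[1])[1]); print('edge yaw',-yaw_e)
for z in (.26,): go([G[0],G[1],z],yaw)
E
```

```text
[array([ 0.4655, -0.2969,  0.078 ]), array([ 0.4633, -0.3148,  0.078 ])] [array([ 0.3854, -0.2847,  0.084 ]), array([ 0.383 , -0.3019,  0.084 ])] [ 0.4748 -0.3076  0.074 ]
len 0.08121725299808955 yaw -0.15536650522248766
grip [ 0.4249 -0.2997  0.078 ] [ 0.4257 -0.2998  0.084 ]
edge yaw -3.0144691980805614
row [0.094, -0.079, 1.09] [0.004, 0.003, 0.298] t 5.55
```

play_rows([
  [0.09,-0.08,0.3,0,0,0.15],
  [0.09,-0.08,0.6,0,0,0.3],
  [0.09,-0.08,0.7,0,0,0.3],
  [0.09,-0.08,0.7,0,0,0.3],
])

```text
time: 5.95
ee_pos: [0.4259, -0.2999, 0.3171]
eef_rot: [0.077, 0.997, 0.001, -0.001]
ft_force: [0.6, 0.4, 0.1]
width: 0.0871
grip_force: 0.0
```

```bash
python3 - <<'E'
from h import *
go([.4253,-.2998,.2435],-.155)
E
```

```text
row [0.003, -0.001, 0.491] [0.002, -0.006, 0.002] t 5.95
```

play_rows([
  [0,0,0.25,0,0,0],
  [0,0,0.42,0,0,0],
  [0,0,0.49,0,0,0],
  [0,0,0.49,0,0,0],
])

```text
time: 6.35
ee_pos: [0.4265, -0.301, 0.2452]
eef_rot: [0.078, 0.997, 0.0, -0.0]
ft_force: [0.1, 0.1, 0.4]
width: 0.0871
grip_force: 0.0
```

play_rows([
  [0,0,0,0,0,0],
  [0,0,0,0,0,0],
  [0,0,0,0,0,0],
  [0,0,0,0,0,0],
  [0,0,0,0,0,0],
], fingers=-1, squeeze=45)

```text
time: 6.85
ee_pos: [0.4259, -0.3013, 0.2449]
eef_rot: [0.079, 0.997, 0.0, 0.0]
ft_force: [0.2, 0.5, 0.0]
width: 0.055
grip_force: 0.0
```

play_rows([
  [0,0,0,0,0,0],
  [0,0,0,0,0,0],
])

```text
time: 7.05
ee_pos: [0.4259, -0.3013, 0.2447]
eef_rot: [0.079, 0.997, 0.0, -0.0]
ft_force: [0.7, -0.6, -0.4]
width: 0.0391
grip_force: 0.0
```

play_rows([
  [0,0,0,0,0,0],
  [0,0,0,0,0,0],
  [0,0,0,0,0,0],
  [0,0,0,0,0,0],
  [0,0,0,0,0,0],
])

```text
time: 7.55
ee_pos: [0.4258, -0.3012, 0.2445]
eef_rot: [0.079, 0.997, 0.0, -0.0]
ft_force: [-0.4, 0.3, -1.6]
width: 0.0176
grip_force: 44.7
```

play_rows([
  [0,0,-0.2,0,0,0],
  [0,0,-0.5,0,0,0],
  [0,0,-0.8,0,0,0],
  [0,0,-1,0,0,0],
])

```text
time: 7.95
ee_pos: [0.4257, -0.3018, 0.3973]
eef_rot: [0.079, 0.997, -0.0, 0.001]
ft_force: [0.7, 0.5, -2.4]
width: 0.0177
grip_force: 44.7
```

```bash
python3 - <<'E'
from h import *
np.set_printoptions(precision=4,suppress=True)
im=vision.camera('wrist'); np.savez('w4.npz',im=im); im=im[::-1,::-1]
q=spotter.regions_of('wrist','bracket')
for k in q[:2]:
    ys,xs=np.where(k['pixels'][::-1,::-1]); print(k['conf'],xs.min(),xs.max(),ys.min(),ys.max())
cv2.imwrite('pics/w4.png',cv2.resize(im[100:250,180:380],(800,600),interpolation=cv2.INTER_CUBIC))
c=vision.calibration('wrist');T=np.linalg.inv(np.array(c['T_tool_cam'])); K=cal('wrist')[0]
for P in [(.042,.009,.1575),(.042,-.009,.1575),(.034,.009,.1575),(.034,-.009,.1575)]:  # stop top corners if gripped at x=-40, grasp 2mm above arm top
    p=K@(T[:3,:3]@P+T[:3,3]); u,v=p[:2]/p[2]; print(P,'crop px',(559-u-180)*4,(419-v-100)*4)
E
```

```text
0.55 260 304 94 249
(0.042, 0.009, 0.1575) crop px 307.0901293890604 550.0439378606239
(0.042, -0.009, 0.1575) crop px 489.5718822073177 550.0377533654136
(0.034, 0.009, 0.1575) crop px 308.441143313112 471.0609109430201
(0.034, -0.009, 0.1575) crop px 488.4193720098019 471.0621997905912
```

View pics/w4.png

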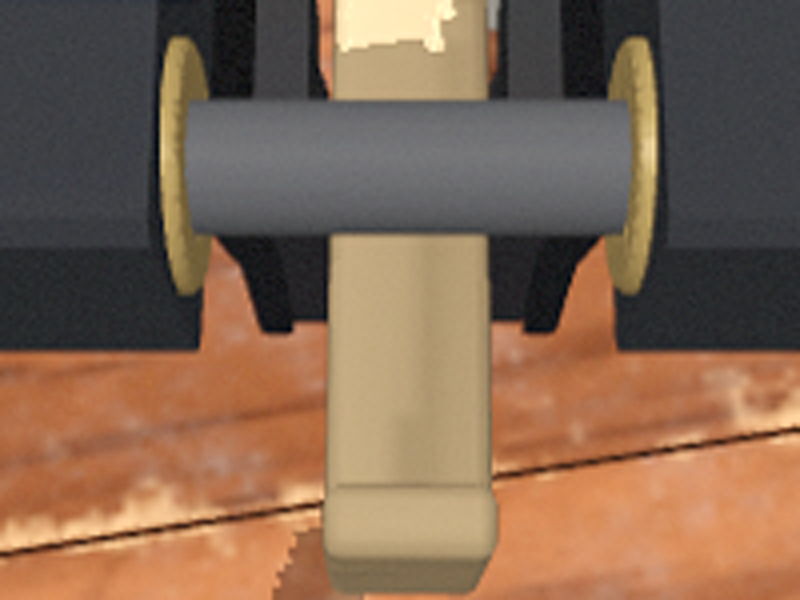

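The held bracket's stop shows at (324..497, 486..557), against a predicted (307..490, 471..550). So the wrist camera reads about 1.2 mm low in tool y, and x is fine. Now I'll carry it over.

play_rows([
  [0,0.33,0,0,0,-0.13],
  [0,0.66,0,0,0,-0.27],
  [0,1,0,0,0,-0.405],
  [0,1,0,0,0,-0.405],
])

```text
time: 8.45
ee_pos: [0.4504, -0.1464, 0.3933]
eef_rot: [-0.033, 0.999, 0.001, -0.001]
ft_force: [1.2, -0.4, -2.8]
width: 0.0177
grip_force: 44.8
```

```bash
python3 - <<'E'
from h import *
go([.44,.07,.3627],.057)
E
```

```text
row [-0.026, 1.444, 0.207] [0.005, -0.003, 0.017] t 8.45
```

play_rows([
  [0,0.32,0,0,0,0.017],
  [0,0.64,0,0,0,0.017],
  [0,0.96,0.1,0,0,0.017],
  [0,0.96,0.2,0,0,0.017],
])

```text
time: 8.85
ee_pos: [0.441, -0.0033, 0.3631]
eef_rot: [-0.027, 1.0, 0.001, -0.001]
ft_force: [-0.1, -1.4, -2.6]
width: 0.0175
grip_force: 44.8
```

```bash
python3 - <<'E'
from h import *
go([.545,.0699,.3527],.057)
E
```

```text
row [-0.719, 0.45, 0.069] [0.003, -0.002, -0.006] t 8.85
```

play_rows([
  [-0.1,0.3,0.05,0,0,0],
  [-0.3,0.45,0.07,0,0,0],
  [-0.55,0.45,0.07,0,0,0],
  [-0.72,0.45,0.07,0,0,0],
  [-0.72,0.45,0.07,0,0,0],
])

```text
time: 9.35
ee_pos: [0.5483, 0.0634, 0.3521]
eef_rot: [-0.023, 1.0, -0.001, -0.001]
ft_force: [-0.7, -0.6, -2.7]
width: 0.0175
grip_force: 44.8
```

```bash
python3 - <<'E'
from h import *
s=status.read_state(); print(s['ee_pos'],s['ft_force'],R.from_quat(s['eef_rot']).as_matrix()[:,1])
go([.5828,.072,.3527],.057)
for n in ['scene','top']:
    im=vision.camera(n); C=cal(n); print([proj(n,[.5828+.04,.072,z],C) for z in (.108,.224)]); cv2.imwrite(f'pics/{n}1.png',im)
a=cv2.imread('pics/scene1.png'); b=cv2.imread('pics/top1.png')
a=cv2.resize(a[140:250,250:360],(440,440),interpolation=2)
b=cv2.resize(b[120:210,220:310],(360,360),interpolation=2); c=np.zeros((440,800,3),np.uint8); c[:,:440]=a; c[:360,440:]=b; cv2.imwrite('pics/m1.png',c)
E
```

```text
[0.54833348 0.0633518  0.35210077] [-0.70987017 -0.59285789 -2.67352231] [-0.04528555  0.99897155 -0.00224986]
row [-0.232, 0.047, -0.004] [-0.004, -0.003, -0.022] t 9.35
[array([[275.29043934, 186.4244672 ]]), array([[275.84680796, 159.01729393]])]
[array([[249.19463884, 163.873752  ]]), array([[246.67517449, 148.47540178]])]
```

View pics/m1.png

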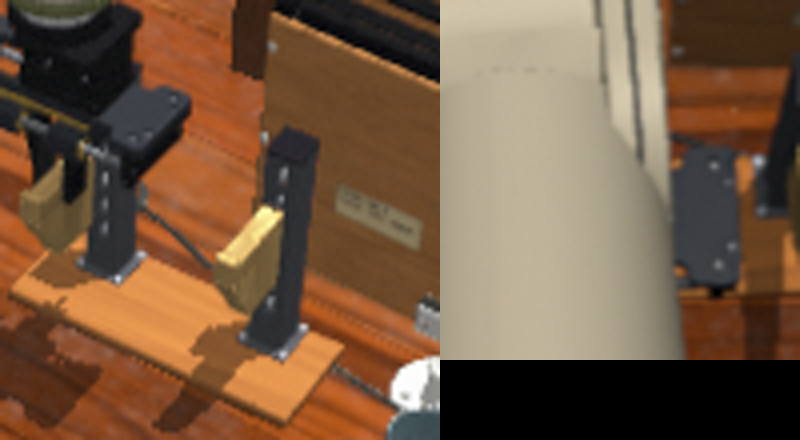

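play_rows([
  [0,0.045,0,0,0,-0.02],
  [-0.04,0.045,0,0,0,-0.02],
  [-0.07,0.045,0,0,0,-0.02],
  [-0.07,0.045,0,0,0,-0.02],
])

```text
time: 9.85
ee_pos: [0.5571, 0.0702, 0.3544]
eef_rot: [-0.028, 1.0, 0.0, 0.0]
ft_force: [0.4, 0.4, -2.1]
width: 0.0172
grip_force: 44.8
```

play_rows([
  [-0.02,0,0,0,0,0],
  [-0.04,0,0,0,0,0],
  [-0.06,0,0,0,0,0],
  [-0.08,0,0,0,0,0],
  [-0.1,0,0,0,0,0],
])

```text
time: 10.35
ee_pos: [0.572, 0.071, 0.3542]
eef_rot: [-0.028, 1.0, 0.0, -0.0]
ft_force: [0.4, 0.2, -2.3]
width: 0.0179
grip_force: 44.8
```

```bash
python3 - <<'E'
from h import *
s=status.read_state(); print(s['ee_pos'],s['ft_force'],s['torque'])
go([.5828,.072,.3527],.057)
E
```

```text
[0.57198199 0.07095998 0.35415702] [ 0.38714659  0.16650338 -2.34136504] [-0.02590795 -0.01156807  0.02457511]
row [-0.072, 0.003, 0.01] [0.0, -0.0, -0.003] t 10.35
```

play_rows([
  [-0.015,0.003,0.008,0,0,0],
  [-0.03,0.003,0.01,0,0,0],
  [-0.045,0.003,0.01,0,0,0],
  [-0.045,0.003,0.01,0,0,0],
])

```text
time: 10.75
ee_pos: [0.5786, 0.0719, 0.3526]
eef_rot: [-0.028, 1.0, -0.0, 0.0]
ft_force: [-0.2, 0.7, -3.1]
width: 0.0173
grip_force: 44.8
```

play_rows([
  [-0.015,0,0,0,0,0],
  [-0.03,0,0,0,0,0],
  [-0.03,0,0,0,0,0],
])

```text
time: 11.05
ee_pos: [0.583, 0.0721, 0.3526]
eef_rot: [-0.028, 1.0, 0.0, -0.0]
ft_force: [-0.7, 0.1, -1.8]
width: 0.0177
grip_force: 44.8
```

play_rows([
  [-0.01,0,0,0,0,0],
  [-0.02,0,0,0,0,0],
  [-0.02,0,0,0,0,0],
])

```text
time: 11.35
ee_pos: [0.5844, 0.0721, 0.3518]
eef_rot: [-0.028, 1.0, -0.0, -0.003]
ft_force: [-14.2, -1.2, 3.0]
width: 0.0177
grip_force: 44.8
```

play_rows([
  [-0.01,0,0,0,0,0],
  [-0.02,0,0,0,0,0],
  [-0.02,0,0,0,0,0],
])

```text
time: 11.65
ee_pos: [0.5857, 0.0721, 0.351]
eef_rot: [-0.028, 1.0, -0.0, -0.007]
ft_force: [-27.8, -2.6, 7.9]
width: 0.0176
grip_force: 44.9
```

play_rows([
  [0.015,0,0,0,0,0],
  [0.033,0,0,0,0,0],
  [0.033,0,0,0,0,0],
])

```text
time: 11.95
ee_pos: [0.5834, 0.0721, 0.3523]
eef_rot: [-0.028, 1.0, 0.0, -0.001]
ft_force: [-4.7, -1.2, -3.0]
width: 0.0173
grip_force: 44.8
```

play_rows([
  [0,0,0.01,0,0,0],
  [0,0,0.02,0,0,0],
  [0,0,0.02,0,0,0],
])

```text
time: 12.25
ee_pos: [0.5835, 0.072, 0.3496]
eef_rot: [-0.028, 1.0, 0.0, -0.001]
ft_force: [-8.1, -0.8, 1.0]
width: 0.0175
grip_force: 44.8
```

play_rows([
  [0.003,0,0.01,0,0,0],
  [0.003,0,0.02,0,0,0],
  [0.003,0,0.03,0,0,0],
  [0.003,0,0.03,0,0,0],
])

```text
time: 12.65
ee_pos: [0.5831, 0.0721, 0.3447]
eef_rot: [-0.028, 1.0, -0.0, -0.001]
ft_force: [-4.5, 0.3, -3.2]
width: 0.0177
grip_force: 44.8
```

play_rows([
  [0,0,0.01,0,0,0],
  [0,0,0.02,0,0,0],
  [0,0,0.03,0,0,0],
  [0,0,0.03,0,0,0],
])

```text
time: 13.05
ee_pos: [0.5833, 0.072, 0.3407]
eef_rot: [-0.028, 1.0, 0.0, -0.001]
ft_force: [-6.5, -0.1, -0.4]
width: 0.0172
grip_force: 44.8
```

play_rows([
  [0,0,0.01,0,0,0],
  [0,0,0.02,0,0,0],
  [0,0,0.02,0,0,0],
])

```text
time: 13.35
ee_pos: [0.5832, 0.0718, 0.3399]
eef_rot: [-0.028, 1.0, 0.001, -0.0]
ft_force: [-17.5, -1.0, 20.5]
width: 0.0176
grip_force: 44.9
```

play_rows([
  [0,0,0.01,0,0,0],
  [0,0,0.015,0,0,0],
  [0,0,0.015,0,0,0],
])

```text
time: 13.65
ee_pos: [0.5832, 0.0716, 0.3395]
eef_rot: [-0.028, 1.0, 0.001, -0.0]
ft_force: [-25.6, -2.5, 38.7]
width: 0.0178
grip_force: 45.1
```

play_rows([
  [0.015,0,-0.03,0,0,0],
  [0.015,0,-0.03,0,0,0],
  [0.015,0,-0.03,0,0,0],
])

```text
time: 13.95
ee_pos: [0.5815, 0.072, 0.3402]
eef_rot: [-0.028, 1.0, 0.0, 0.0]
ft_force: [-2.6, -0.7, 3.7]
width: 0.0176
grip_force: 44.8
```

play_rows([
  [0,0,0,0,0,0],
  [0,0,0,0,0,0],
  [0,0,0,0,0,0],
  [0,0,0,0,0,0],
  [0,0,0,0,0,0],
], fingers=1)

```text
time: 14.45
ee_pos: [0.5813, 0.072, 0.3399]
eef_rot: [-0.028, 1.0, 0.0, 0.0]
ft_force: [-0.5, -0.3, 0.1]
width: 0.0496
grip_force: 0.0
```

play_rows([
  [0,0,-0.2,0,0,0],
  [0,0,-0.5,0,0,0],
  [0,0,-0.8,0,0,0],
  [0.1,0,-0.9,0,0,0],
])

```text
time: 14.85
ee_pos: [0.5672, 0.0709, 0.4793]
eef_rot: [-0.028, 1.0, 0.0, 0.003]
ft_force: [-0.2, 0.0, -0.9]
width: 0.0812
grip_force: 0.0
```

play_rows([
  [0.33,0.1,0,0,0,0.12],
  [0.66,0.4,0,0,0,0.25],
  [0.9,0.7,0,0,0,0.35],
  [0.9,0.95,0,0,0,0.35],
  [0.9,0.95,0,0,0,0.35],
])

```text
time: 15.35
ee_pos: [0.4207, 0.2108, 0.4751]
eef_rot: [0.06, 0.998, 0.001, -0.0]
ft_force: [0.3, -0.3, 0.1]
width: 0.0873
grip_force: 0.0
```

```bash
python3 - <<'E'
from h import *
np.set_printoptions(precision=4,suppress=True)
C=cal('wrist'); im=vision.camera('wrist'); s=status.read_state(); print(s['time'],s['ee_pos'],s['eef_rot'],s['width'])
np.savez('w5.npz',im=im,K=C[0],A=C[1],t=C[2]); im=im[::-1,::-1]
q=spotter.regions_of('wrist','board')[0]; m=q['pixels'].astype(np.uint8); c,_=cv2.findContours(m,0,2); c=max(c,key=cv2.contourArea)
print(q['conf'],[ray('',p,.015,C)[:2] for p in cv2.boxPoints(cv2.minAreaRect(c))])
a=vision.camera('scene'); cc=np.zeros((420,800,3),np.uint8); cc[:,:440]=cv2.resize(a[140:245,250:360],(440,420),interpolation=2); cc[:270,440:]=cv2.resize(im,(360,270),interpolation=3)
cv2.imwrite('pics/m2.png',cc)
E
```

```text
15.4 [0.4215 0.2099 0.4749] [ 0.0603  0.9982  0.0005 -0.0001] 0.08722494568478831
0.91 [array([0.3852, 0.1113]), array([0.4146, 0.3554]), array([0.4718, 0.3531]), array([0.4413, 0.1012])]
```

View pics/m2.png

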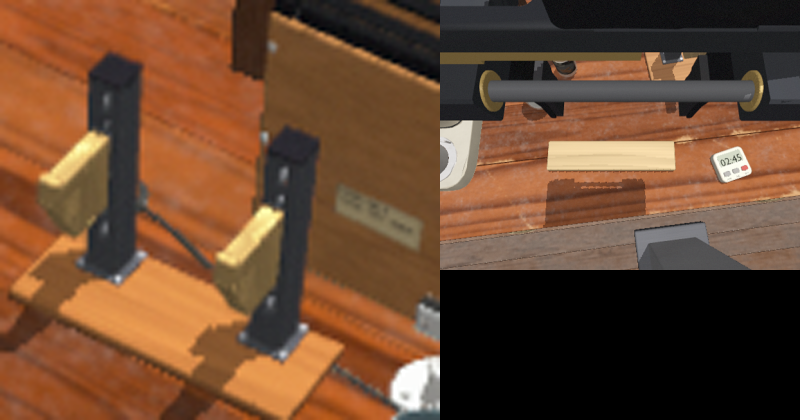

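Bracket seated level with its twin: claws hidden, the two tops match at (75,165) and (250,240). The board shows at (610,156).

```bash
python3 - <<'E'
from h import *
s=status.read_state(); print(np.round(s['joint_positions'],2))
go([.4282,.2303,.35],-.120)
E
```

```text
[-0.95 -0.06  0.38  1.75  0.02  1.45  0.88]
row [-0.009, 0.166, 0.833] [-0.001, 0.001, -0.013] t 15.5
```

play_rows([
  [0,0.1,0.2,0,0,0.28],
  [-0.01,0.166,0.4,0,0,0.56],
  [-0.01,0.166,0.6,0,0,0.84],
  [-0.01,0.166,0.8,0,0,1],
])

```text
time: 15.9
ee_pos: [0.4294, 0.2286, 0.3538]
eef_rot: [0.324, 0.946, -0.0, 0.0]
ft_force: [0.4, 1.0, 0.1]
width: 0.0867
grip_force: 0.0
```

play_rows([
  [0,0,0,0,0,0.28],
  [0,0,0,0,0,0.56],
  [0,0,0,0,0,0.84],
  [0,0,0,0,0,1],
])

```text
time: 16.3
ee_pos: [0.4295, 0.2284, 0.3549]
eef_rot: [0.558, 0.83, -0.0, 0.0]
ft_force: [-0.1, -0.2, -0.5]
width: 0.0873
grip_force: 0.0
```

play_rows([
  [0,0,0,0,0,0.28],
  [0,0,0,0,0,0.56],
  [0,0,0,0,0,0.84],
  [0,0,0,0,0,1],
  [0,0,0,0,0,1],
])

```text
time: 16.8
ee_pos: [0.4294, 0.2286, 0.355]
eef_rot: [0.752, 0.659, -0.0, 0.0]
ft_force: [-0.2, -0.3, -0.1]
width: 0.0869
grip_force: 0.0
```

```bash
python3 - <<'E'
from h import *
np.set_printoptions(precision=4,suppress=True)
go([.4282,.2303,.187],-.120-np.pi/2)
C=cal('wrist'); vision.camera('wrist')
q=spotter.regions_of('wrist','board')
for k in q[:1]:
    m=k['pixels'].astype(np.uint8); c,_=cv2.findContours(m,0,2); c=max(c,key=cv2.contourArea)
    print(k['conf'],[ray('',p,.015,C)[:2] for p in cv2.boxPoints(cv2.minAreaRect(c))])
E
```

```text
row [0.01, -0.01, 1.12] [0.001, 0.001, -0.023] t 16.8
0.88 [array([0.4166, 0.3579]), array([0.4728, 0.3504]), array([0.4514, 0.1555]), array([0.386 , 0.1641])]
```

play_rows([
  [0.01,-0.01,0.3,0,0,-0.02],
  [0.01,-0.01,0.6,0,0,-0.02],
  [0.01,-0.01,0.9,0,0,-0.02],
  [0.01,-0.01,0.98,0,0,-0.02],
  [0.01,-0.01,0.98,0,0,-0.02],
])

```text
time: 17.4
ee_pos: [0.4268, 0.2315, 0.2071]
eef_rot: [0.747, 0.665, -0.002, 0.0]
ft_force: [0.4, 0.1, 0.9]
width: 0.0869
grip_force: 0.0
```

play_rows([
  [0,0,0.07,0,0,0],
  [0,0,0.13,0,0,0],
  [0,0,0.13,0,0,0],
])

```text
time: 17.7
ee_pos: [0.427, 0.2322, 0.1884]
eef_rot: [0.747, 0.665, 0.0, -0.0]
ft_force: [-1.2, 0.1, -0.0]
width: 0.0869
grip_force: 0.0
```

play_rows([
  [0,0,0,0,0,0],
  [0,0,0,0,0,0],
  [0,0,0,0,0,0],
  [0,0,0,0,0,0],
  [0,0,0,0,0,0],
], fingers=-1, squeeze=30)

```text
time: 18.2
ee_pos: [0.4272, 0.2322, 0.1887]
eef_rot: [0.747, 0.664, 0.0, 0.0]
ft_force: [0.9, -0.7, 0.7]
width: 0.0577
grip_force: 30.0
```

play_rows([
  [0,0,0,0,0,0],
  [0,0,0,0,0,0],
  [0,0,0,0,0,0],
])

```text
time: 18.5
ee_pos: [0.4272, 0.2322, 0.1887]
eef_rot: [0.747, 0.664, 0.0, 0.0]
ft_force: [1.9, 0.1, 4.2]
width: 0.0578
grip_force: 30.0
```

play_rows([
  [0,0,-0.2,0,0,0],
  [0,0,-0.5,0,0,0],
  [0,0,-0.8,0,0,0],
  [0,0,-1,0,0,0],
])

```text
time: 18.9
ee_pos: [0.4269, 0.232, 0.3409]
eef_rot: [0.747, 0.664, 0.001, -0.0]
ft_force: [0.6, 0.4, -1.2]
width: 0.0572
grip_force: 30.0
```

play_rows([
  [0,0,-0.3,0,0,-0.1],
  [0,0,-0.55,0,0,-0.2],
  [0,0,-0.7,0,0,-0.334],
  [0,0,-0.7,0,0,-0.334],
])

```text
time: 19.3
ee_pos: [0.4272, 0.2322, 0.446]
eef_rot: [0.686, 0.728, 0.002, -0.0]
ft_force: [-0.4, 0.2, -2.4]
width: 0.0579
grip_force: 30.0
```

```bash
python3 - <<'E'
from h import *
s=status.read_state(); print(s['ee_pos'],s['width'],s['ft_force'])
go([.5905,-.0056,.43],.057-np.pi/2)
E
```

```text
[0.4271873  0.23219114 0.44603235] 0.057939143292471004 [-0.41928619  0.17995051 -2.36105049]
row [-1.648, 0.992, 0.105] [0.006, -0.006, 0.005] t 19.3
```

play_rows([
  [-0.25,0.1,0,0,0,0],
  [-0.5,0.3,0,0,0,0],
  [-0.75,0.45,0,0,0,0],
  [-1,0.6,0,0,0,0],
  [-1,0.6,0,0,0,0],
])

```text
time: 19.8
ee_pos: [0.5271, 0.0816, 0.4417]
eef_rot: [0.69, 0.724, -0.002, 0.001]
ft_force: [-1.1, -0.5, -1.9]
width: 0.0576
grip_force: 30.0
```

play_rows([
  [-0.25,0.15,0,0,0,0],
  [-0.5,0.3,0,0,0,0],
  [-0.63,0.37,0,0,0,0],
  [-0.63,0.37,0,0,0,0],
  [-0.63,0.37,0,0,0,0],
])

```text
time: 20.3
ee_pos: [0.5861, -0.0034, 0.4417]
eef_rot: [0.687, 0.727, -0.001, -0.001]
ft_force: [-0.9, 0.7, -0.8]
width: 0.0576
grip_force: 30.0
```

```bash
python3 - <<'E'
from h import *
s=status.read_state(); print(s['ee_pos'],s['width'],s['ft_force'])
go([.5905,-.0056,.3667],.057-np.pi/2)
E
```

```text
[ 0.58605661 -0.00338846  0.44166662] 0.05764709736383196 [-0.85985182  0.74199049 -0.76611742]
row [-0.016, 0.03, 0.5] [-0.005, 0.0, -0.002] t 20.3
```

play_rows([
  [-0.016,0.03,0.1,0,0,0],
  [-0.016,0.03,0.25,0,0,0],
  [-0.016,0.03,0.38,0,0,0],
  [-0.016,0.03,0.43,0,0,0],
  [-0.016,0.03,0.43,0,0,0],
])

```text
time: 20.8
ee_pos: [0.5905, -0.0048, 0.3773]
eef_rot: [0.686, 0.728, -0.001, -0.001]
ft_force: [-0.3, 0.6, -1.4]
width: 0.0575
grip_force: 30.0
```

play_rows([
  [0,0,0.02,0,0,0],
  [0,0,0.04,0,0,0],
  [0,0,0.06,0,0,0],
  [0,0,0.06,0,0,0],
])

```text
time: 21.2
ee_pos: [0.5909, -0.0057, 0.3698]
eef_rot: [0.686, 0.727, 0.0, -0.0]
ft_force: [0.5, 0.1, -2.7]
width: 0.0575
grip_force: 30.0
```

```bash
python3 - <<'E'
from h import *
s=status.read_state(); print(s['ee_pos'],s['width'],s['ft_force'],s['torque'])
go([.5905,-.0056,.3627],.057-np.pi/2)
E
```

```text
[ 0.59088955 -0.00571175  0.36978492] 0.057457513942532894 [ 0.47009644  0.06438742 -2.66225884] [-0.09904966  0.05357445 -0.01535378]
row [0.001, -0.003, 0.047] [-0.0, -0.0, 0.001] t 21.2
```

play_rows([
  [0,0,0.015,0,0,0],
  [0,0,0.03,0,0,0],
  [0,0,0.035,0,0,0],
  [0,0,0.035,0,0,0],
])

```text
time: 21.6
ee_pos: [0.5909, -0.0058, 0.3645]
eef_rot: [0.686, 0.727, -0.0, -0.0]
ft_force: [-0.7, 0.5, -1.0]
width: 0.0575
grip_force: 30.0
```

play_rows([
  [0,0,0.006,0,0,0],
  [0,0,0.012,0,0,0],
  [0,0,0.012,0,0,0],
])

```text
time: 21.9
ee_pos: [0.5909, -0.0058, 0.3629]
eef_rot: [0.686, 0.727, 0.0, -0.0]
ft_force: [0.7, 0.0, -2.3]
width: 0.0574
grip_force: 30.0
```

play_rows([
  [0,0,0.006,0,0,0],
  [0,0,0.01,0,0,0],
  [0,0,0.01,0,0,0],
])

```text
time: 22.2
ee_pos: [0.5909, -0.0059, 0.3627]
eef_rot: [0.686, 0.727, 0.001, -0.0]
ft_force: [-6.2, -0.0, 11.5]
width: 0.0572
grip_force: 30.0
```

play_rows([
  [0,0,-0.008,0,0,0],
  [0,0,-0.008,0,0,0],
])

```text
time: 22.4
ee_pos: [0.591, -0.0058, 0.3628]
eef_rot: [0.686, 0.727, 0.0, 0.0]
ft_force: [-1.1, 0.4, 2.6]
width: 0.0577
grip_force: 30.0
```

play_rows([
  [0,0,0,0,0,0],
  [0,0,0,0,0,0],
  [0,0,0,0,0,0],
  [0,0,0,0,0,0],
  [0,0,0,0,0,0],
], fingers=1)

```text
time: 22.9
ee_pos: [0.5909, -0.0057, 0.3625]
eef_rot: [0.686, 0.727, 0.0, -0.0]
ft_force: [-0.5, -0.5, 0.1]
width: 0.0849
grip_force: 0.0
```

play_rows([
  [0,0,-0.15,0,0,0],
  [0,0,-0.4,0,0,0],
  [0,0,-0.7,0,0,0],
  [0,0,-1,0,0,0],
  [0,0,-1,0,0,0],
])

```text
time: 23.4
ee_pos: [0.5913, -0.0065, 0.5188]
eef_rot: [0.687, 0.727, 0.004, 0.003]
ft_force: [-0.3, -0.1, -0.7]
width: 0.0873
grip_force: 0.0
```

play_rows([
  [0,-0.33,0,0,0,0],
  [0,-0.66,0,0,0,0],
  [0,-1,0,0,0,0],
  [0,-1,0,0,0,0],
])

```text
time: 23.8
ee_pos: [0.4365, -0.0167, 0.5136]
eef_rot: [0.686, 0.727, 0.003, -0.001]
ft_force: [-0.0, 0.5, 0.6]
width: 0.0872
grip_force: 0.0
```

```bash
python3 - <<'E'
from h import *
np.set_printoptions(precision=4,suppress=True)
a=vision.camera('scene')
print([(np.round(x['point'],3),x['conf']) for x in spotter.boxes_of('scene','board')[:2]])
b=vision.camera('top'); C=cal('top')
q=spotter.regions_of('top','board')[0]; m=q['pixels'].astype(np.uint8); c,_=cv2.findContours(m,0,2); c=max(c,key=cv2.contourArea)
print(q['conf'],[ray('',p,.189,C)[:2] for p in cv2.boxPoints(cv2.minAreaRect(c))])
cc=np.zeros((440,800,3),np.uint8); cc[:,:480]=cv2.resize(a[140:250,240:360],(480,440),interpolation=2); cc[:320,480:]=cv2.resize(b[120:240,220:340],(320,320),interpolation=2)
cv2.imwrite('pics/m3.png',cc); s=status.read_state(); print(s['ft_force'],s['time'])
E
```

```text
[(array([ 0.585, -0.025,  0.192]), 0.87)]
0.95 [array([0.6113, 0.1174]), array([0.612 , 0.0566]), array([0.554 , 0.0556]), array([0.5534, 0.1157])]
[ 0.5809  0.1416 -0.4371] 24.0
```

View pics/m3.png

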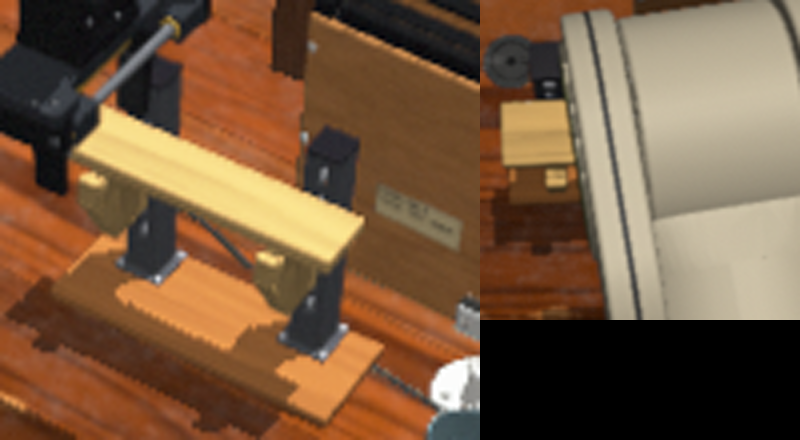

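The picture shows the board lying flat on both brackets, behind the stops at (95,178) and (270,255) and centred. The gripper is clear of it, so I'm handing the job in.

```bash
python3 -c "
from h import *
print(job.close_job())"
```

```text
the job is handed in; nothing more can be done
None
```

The loose bracket is pressed down to a hard stop at its seat height in the bare upright, the board lies flat and centred across both brackets, and the job was handed in at about 24 s; no verdict came back.

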